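Fit the control knob of the soldering station

ROBOT

A 6-joint arm with a two-finger parallel gripper is mounted at the origin on the work surface. World frame = base frame: x ahead of the robot, y to its left, z up, the work surface at z = 0. Lengths are in m, angles in degrees, forces in N, time in s.
With the tool pointing down it reaches from about 0.4 to 0.825 m from the base axis. Payload 7 kg.
Tool frame: the origin (TCP) lies at the very end of the fingers, on their centre line; the grasp point (between the pads) lies 19 mm behind it; z points along the fingers, y is the line along which they close (so a half turn about z gives the same grasp; the last joint's range is limited). The gripper opens to 88 mm and grips with 3 to 60 N. Pads are 19 mm wide; open, the fingers measure 130 mm over their backs; the gripper's body (78 mm by 193 mm) begins 47 mm behind the grasp point.
Start: joints at [81.022, 20.546, 0.682, 0, -70.136, -16.507], TCP at [0.29, 0.609, 0.227] pointing down, gripper open.
Joint ranges: [-176.03, 176.03], [-82.01, 121.73], [-58.28, 71.71], [-173.87, 95.51], [-174.79, -0.11], [-173.66, 173.66]. Speed limits (degrees/s): [136.94, 136.94, 172.46, 180, 180, 180].

INTERFACE

Orientations are given as [roll, pitch, yaw] about the fixed x, y, z axes, in that order (R = Rz(yaw) Ry(pitch) Rx(roll)).
In Python, from plant import get_state, capture, close_job, regions_of gives the robot as it stands.
- The arm moves only by the tool jog_arm, never from a script. Its argument "moves" is a list of rows, each a list of 3 entries, a list of its own where there are three numbers: the shift along the tool's x, y, z in cm, then the turn about the tool's z in degrees, then the finger opening in cm, from 0 to 8.76. A call has 1 to 12 rows; each row shifts and turns the commanded pose from where the row before left it, along the tool's axes as they then stand; what a row does not reach is not made up. A row lasts 1/8 s, in which the tool goes at most 62.5 mm and 10.7 degrees, less where a joint would pass 70% of its speed; a pose out of reach is approached as far as the arm can. A call is refused whole if a number of a shift passes 6.25 or a number of a turn 10.7, either way. A call with a gripper value outside its range is refused whole. The fingers move at their own pace and stop on an object; "newtons" is the grip in N (left out, the last holds). Time passes only in rows, so rows that do not move let the fingers close. It gives the time, the measured TCP pose, the force, the opening and the grip force at its end, in the units of the state.
- get_state(): the state, without advancing time (a new reading comes with each control period).
- capture(name): name is "scene" or "side" or "wrist"; returns a dict with "pixels" (420x560x3 uint8, blue, green, red), "mtx" (3x3 intrinsics, pixels), "k1" (the pictures are not rectified: a ray, as slopes to the right and down, at radius r is drawn at 1 + k1 r^2 times it, then the intrinsics apply), "world_from_camera" (4x4, takes a point from camera to world coordinates); the wrist camera has in their place "hand_eye" (4x4, takes a point from camera to tool coordinates, whose origin is the TCP and whose axes are the flange's). Camera axes: x right, y down, z forward; pixel columns grow to the right and rows downward; lengths in m; the calibration is good to about 2 mm. A picture is of the moment at which its call begins: read the wrist's pose just before it. There is no depth.
- close_job(): hands the job in; it is judged then, once.
Trained networks look in a picture, given as the dict that the camera call returned (one of the last four; its "shot" number tells which), for a name from the list of things; names that differ only in an ending like _2 or _b are one class to them, and where a whole thing is asked for, a point or a joint stands for the part that bears it (a point fixed in the world has none). Each returns a list of dicts, best first, with "confidence" (0 to 1); they miss things now and then, are a little off and sometimes report something else, mostly with a low value. They report only what shows in the picture. A call takes as long as a camera call. They do not tell look-alikes from the thing itself.
- regions_of(picture, thing): "pixels" (420x560 bool, what is visible of it) and "pixel" ([column, row] in pixels, amid what is visible of it).
The state is a dict: "time_s": time; "joints": joint angles; "qd": joint speeds; "joint_torque": joint torques, N m; "tcp_pos": TCP position; "eef_rot": TCP orientation; "contact_force": force on the tool from outside, world axes, zero at the start; "moment": the same for the moment, N m; "gripper_width": finger opening in m; "gripper_force": force on a finger pad.
Only numpy, scipy, OpenCV 4.12 (cv2) and the standard library are available. Lean on these libraries where they do the work, as an engineer would, in place of code of your own. Each camera call takes 0.05 s, during which the arm holds its last target. There are 200 camera calls.

TASK

Put the orange knob from the mat onto the bare keyed shaft of the blue soldering-station box: press it on lightly and turn it slowly until its slot meets the key and it drops fully home. Then turn the fitted knob so that its white pointer points at the red mark on the dial, and let go. Be gentle with the box, never pressing the knob against it with more than 20 N, and leave the other loose things where they are.

Things in the scene. Friction and masses are not known exactly. Their poses are not given: they have to be found in the camera images.
- knob: Loose orange knob, upright on the green mat in any of three places (two hold other knobs), about 50 g. Black round skirt 40 mm across, 8 mm high; on it a straight orange grip bar, its top 30 mm above the underside. Origin: centre of the underside; z up; +x is where its white pointer line points. At the start +x lies within about 35 degrees of world +x.
- knob_grip (a point): Middle of the orange knob's grip bar, on its axis, 22 mm above its underside. The bar is 36 mm long (along the knob's x), 20 mm wide (along y) and stands from 8 to 30 mm above the underside. Grip it across its width, from above.
- knob_bore (a point): Mouth of the blind bore, centre of the orange knob's underside (same point as knob). The bore is 11.2 mm wide and 19.5 mm deep. Across the underside, right through the skirt along the knob's x, runs a key slot 5.2 mm wide (along y) and 6 mm deep. Only the pointer tells its two ways round apart.
- knob_ptr (a point): Tip of the white pointer line of the orange knob, 18 mm from its axis along its +x, 8 mm above its underside.
- unit: Blue control box of a soldering station, fixed, 150 (x) x 190 (y) x 55 mm high, black panel on top with a green display, a grey round knob already fitted (36 mm across, 16 mm high, 95 mm from the bare shaft) and the bare brass shaft in a printed dial. Origin: centre of its underside; +x points away from its front.
- dial: Printed dial on the box's panel, round the bare shaft. Origin: on the shaft's axis at panel height, 55 mm above the bench; z up; +x points from the shaft to the thick red mark.
- dial_mark (a point): The thick red mark on the dial, 31 mm from the shaft's axis along the dial's +x (the thin white ticks are the rest of the scale). Seen from above it lies 1.3 rad clockwise of the box's +x.
- shaft_top (a point): Top centre of the bare brass spindle (not pushed): 10 mm in diameter, tapered at the top, 20 mm above the panel. At its foot a cross key, 26 mm long, 4 mm wide, top 8 mm above the panel. The key's angle is not measured: the knob must drop home pointing somewhere within 0.75 rad either side of the box's +x. It turns stiffly (0.08 N m), stays as left; stops 1.9 rad either side.
- shaft_seat (a point): Where the knob's underside comes when fully home, on the axis 2 mm above the panel. While the slot is not over the key, the underside rests on the key, 8 mm above the panel. Pressed hard, the knob drags the key round with it. The shaft is a push-to-select one: it gives up to 2 mm downwards on a spring of 2.5 N per mm (a seated knob goes down with it), then it is rigid; it springs back.
- knob_blue: Small blue round knob, 36 mm across, 22 mm high, on the mat. Not part of the job. Origin on its underside, near the middle.
- knob_white: Small white round knob, 34 mm across, 20 mm high, on the mat. Not part of the job. Origin on its underside, near the middle.
- pliers: Pliers with orange handles, 160 mm long, 14 mm high, lying on the bench. Not part of the job. Origin on its underside, near the middle.
- screwdriver: Red-handled screwdriver, 170 mm long, lying on the bench. Not part of the job. Origin on its underside, near the middle.
- marker: Black marker pen, about 140 mm long, 14 mm thick, lying on the bench. Not part of the job. Origin on its underside, near the middle.
- spool: Metal spool, 54 mm across, 41 mm high, standing on the bench. Not part of the job. Origin on its underside, near the middle.
- board: Dark green circuit board with parts on it, 90 x 170 mm, 14 mm high, lying on the bench. Not part of the job. Origin on its underside, near the middle.
Mind the look-alikes: they are no part of the job. Leave any turquoise look-alike of the unit alone. Several things have the shape of the knob; the one meant has the colours described above.

How it is judged:
By the outcome, as a careful person would: the job done as asked, in the order asked, and still so for the second after the job is handed in, with the robot touching nothing.
It also fails if it takes over 72 s, if anything falls off the work surface, if the arm or the gripper's body presses on something with over 40 N, if the wrist force passes 120 N, or if a joint passes its speed limit or range.

## Working session

There is one attempt and no reset: what is moved stays moved. The work goes in short steps, Python scripts to look and compute and a tool call to move; the robot and the scene stay as the last step left them, time stands still between calls to the robot, and variables do not carry over. Pictures are saved under pics/ and viewed, at most 13 in all, crops included, and the job is handed in when it is done.

Besides the shell and the picture viewer there is one more tool, called after "Call:" as a command line: name --argument value ..., lists and objects as JSON in quotes. jog_arm: Moves the arm, as the interface text tells. Its arguments: {"type":"object","properties":{"moves":{"type":"array"},"newtons":{"type":"number"}},"required":["moves"]}

```bash
mkdir -p pics
cat > h.py <<'E'
import numpy as np, cv2
from scipy.spatial.transform import Rotation as R
from plant import get_state, capture, close_job, regions_of
def shot(n):
    s=get_state(); p=capture(n)
    if n=="wrist":
        T=np.eye(4);T[:3,:3]=R.from_euler('xyz',s['eef_rot'],degrees=True).as_matrix();T[:3,3]=s['tcp_pos']
        p['W']=T@np.array(p['hand_eye'])
    else: p['W']=np.array(p['world_from_camera'])
    return p
def ray(p,px):
    K=np.array(p['mtx']);d=np.array([(px[0]-K[0,2])/K[0,0],(px[1]-K[1,2])/K[1,1]]);u=d.copy()
    for _ in range(20): u=d/(1+p['k1']*(u@u))
    v=p['W'][:3,:3]@np.array([u[0],u[1],1]);return p['W'][:3,3],v/np.linalg.norm(v)
def onz(p,px,z):
    o,v=ray(p,px);return o+v*(z-o[2])/v[2]
def proj(p,X):
    W=np.linalg.inv(p['W']);c=W[:3,:3]@np.array(X)+W[:3,3];u=c[:2]/c[2];u=u*(1+p['k1']*(u@u))
    K=np.array(p['mtx']);return np.array([K[0,0]*u[0]+K[0,2],K[1,1]*u[1]+K[1,2]])
def tri(rs):
    A=0;b=0
    for o,v in rs:
        M=np.eye(3)-np.outer(v,v);A=A+M;b=b+M@o
    return np.linalg.solve(A,b)
E
python3 - <<'E'
from h import *
np.set_printoptions(precision=4,suppress=True)
s=get_state();print(s)
im=[]
for n in("scene","side","wrist"):
    p=shot(n);im.append(p['pixels']);print(n,p['W'][:3,3],p['k1'],p['mtx'])
    cv2.imwrite(f'pics/{n}0.png',p['pixels'])
    for t in("knob","unit","knob_grip","shaft_top","dial","dial_mark","knob_ptr","knob_blue","knob_white"):
        try:
            for r in regions_of(p,t)[:3]: print(t,np.array(r['pixel']),round(r['confidence'],2),r['pixels'].sum())
        except Exception as e: print(t,e)
E
```

```text
{'time_s': 0.0, 'joints': array([ 81.0224,  20.5904,   0.6329,  -0.0193, -70.1354, -16.5065]), 'qd': array([-0.0615,  0.0958,  0.0599,  0.1168,  0.0381,  0.0755]), 'joint_torque': array([ -0.0001, -58.272 ,  29.3054,   6.9971,   0.007 ,  -0.0002]), 'tcp_pos': array([0.2902, 0.6089, 0.2256]), 'eef_rot': array([179.9058,  -0.009 , -25.4906]), 'contact_force': array([ 0.0474, -0.0342,  0.0192]), 'moment': array([ 0.0023, -0.0263, -0.0088]), 'gripper_force': 0.0, 'gripper_width': 0.08780282576470858}
scene [ 1.1615 -0.5578  1.253 ] 0.07223196163580303 [[538.1143   0.     282.5709]
 [  0.     538.1143 211.2109]
 [  0.       0.       1.    ]]
knob [230.4 264.5] 0.79 225
knob [189.2 240.9] 0.56 168
unit [304.9 116.9] 0.78 2795
unit [328.  179.7] 0.72 3451
unit [111.3 335.8] 0.49 268
knob_grip [229.7 269.1] 0.54 211
knob_grip [188.4 241.1] 0.51 174
dial [235.3 265.5] 0.75 210
dial [329.4 179.8] 0.37 3387
knob_ptr [192.7 236.1] 0.74 166
knob_ptr [234.7 264.4] 0.47 199
knob_blue [198.1 281.8] 0.73 149
knob_white [253.1 240.9] 0.51 128
side [ 0.2358 -1.2637  1.0597] -0.15714234389001389 [[495.3853   0.     276.6623]
 [  0.     495.3853 210.547 ]
 [  0.       0.       1.    ]]
knob [261.  275.2] 0.74 152
knob [308.1 260.4] 0.55 139
knob [303.2 147.7] 0.29 140
unit [267. 185.] 0.73 1744
unit [198.8 178.9] 0.57 1586
knob_grip [305.6 260.2] 0.68 186
knob_grip [257.  275.6] 0.45 190
dial_mark [248.7 151.6] 0.68 228
dial_mark [311.3 285.4] 0.47 117
knob_ptr [260.5 276.3] 0.68 170
knob_ptr [304.9 260.5] 0.55 165
knob_white [270.2 186.7] 0.66 1754
knob_white [326.9 351.8] 0.58 226
wrist [0.351  0.5796 0.3846] -0.07559738484848662 [[322.1295   0.     281.9955]
 [  0.     322.1295 206.6453]
 [  0.       0.       1.    ]]
unit [515.2  94.6] 0.56 14532
```

Run:
```python
from h import *
a=cv2.imread('pics/scene0.png');b=cv2.imread('pics/side0.png')
a=cv2.resize(a[60:360,80:400],None,fx=1.25*2,fy=2.5*0.8,interpolation=cv2.INTER_CUBIC) if 0 else cv2.resize(a[60:360,80:420],None,fx=1.95,fy=1.95,interpolation=cv2.INTER_CUBIC)
cv2.imwrite('pics/sc.png',a)
b=cv2.resize(b[100:370,140:440],None,fx=2.2,fy=2.2,interpolation=cv2.INTER_CUBIC)
cv2.imwrite('pics/sd.png',b)
```

```text
(no output)
```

View pics/sc.png

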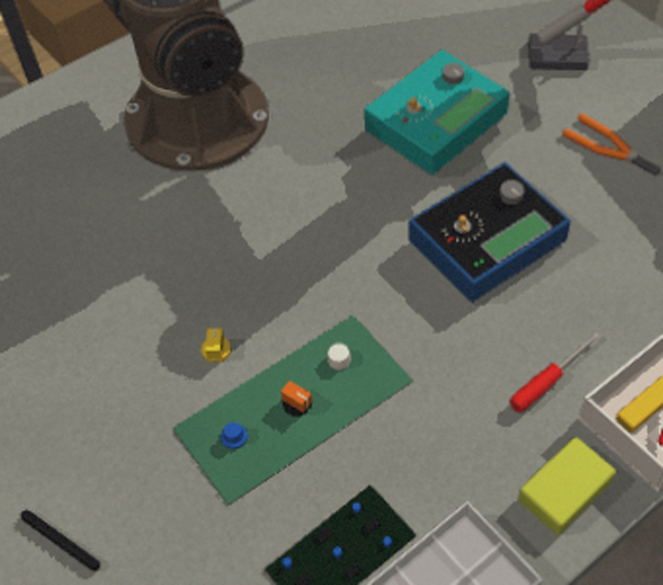

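View pics/sd.png

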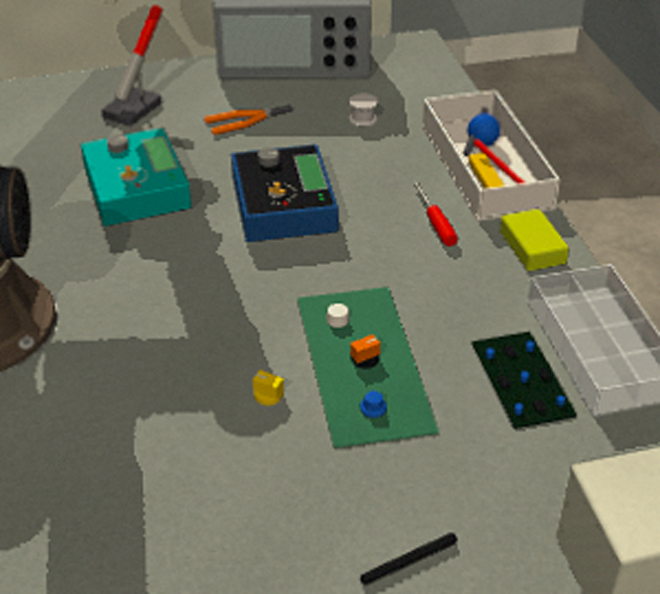

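The scene view shows the orange knob mid-mat at about (231,264) and the blue box's bare shaft at about (317,175). In the side view they are at (306,259) and (266,186). The yellow knob and turquoise box are decoys.

Run:
```python
from h import *
np.set_printoptions(precision=4,suppress=True)
a=shot("scene");b=shot("side")
hsv=lambda p:cv2.cvtColor(p['pixels'],cv2.COLOR_BGR2HSV)
def cen(p,c,r=16):
    m=cv2.inRange(hsv(p),(3,150,110),(14,255,255));k=np.zeros_like(m);cv2.circle(k,c,r,255,-1);m&=k
    ys,xs=np.nonzero(m);return np.array([xs.mean(),ys.mean()]),len(xs)
ka,n1=cen(a,(231,262));kb,n2=cen(b,(306,259));print(ka,n1,kb,n2)
K=tri([ray(a,ka),ray(b,kb)]);print('knob',K,proj(a,K)-ka,proj(b,K)-kb)
sa=np.array([317.5,174]);sb=np.array([265.8,186])
S=tri([ray(a,sa),ray(b,sb)]);print('shaft',S,proj(a,S)-sa,proj(b,S)-sb)
for t in(K,S):print(np.linalg.norm(t[:2]))
# blue box top corners
st=get_state();T=R.from_euler('xyz',st['eef_rot'],degrees=True).as_matrix()
print('hand_eye',shot("wrist")['hand_eye'])
for t in(K,S):
    d=t-st['tcp_pos'];print('tool cm',100*(T.T@d))
```

```text
[230.8142 262.2035] 113 [305.3922 258.3529] 102
knob [ 0.5368 -0.2067  0.0263] [-0.0018  0.0159] [-0.0099 -0.0094]
shaft [0.4859 0.1455 0.0624] [ 0.01   -0.1618] [0.0867 0.0978]
0.5751824698581918
0.5072103248423273
hand_eye [[ 0.     -0.9671 -0.2543  0.0675]
 [ 1.     -0.0001  0.0006  0.0008]
 [-0.0006 -0.2543  0.9671 -0.1581]
 [ 0.      0.      0.      1.    ]]
tool cm [57.345  63.0578 20.0202]
tool cm [37.5985 33.4587 16.4131]
```

Call:
jog_arm --moves '[[[4.2, 3.7, 0], 0, 8.76], [[4.2, 3.7, 0], 0, 8.76], [[4.2, 3.7, 0], 0, 8.76], [[4.2, 3.7, 0], 0, 8.76], [[4.2, 3.7, 0], 0, 8.76], [[4.2, 3.7, 0], 0, 8.76], [[4.2, 3.7, 0], 0, 8.76], [[4.2, 3.7, 0], 0, 8.76], [[0, 0, 0], -8.5, 8.76], [[0, 0, 0], -8.5, 8.76], [[0, 0, 0], -8.5, 8.76], [[0, 0, 0], 0, 8.76]]'

```text
time_s: 3.15
tcp_pos: [0.4664, 0.1975, 0.2267]
eef_rot: [-180.0, -0.0, -0.0]
contact_force: [0.1, -0.3, -0.0]
gripper_width: 0.0875
gripper_force: 0.0
```

Run:
```python
from h import *
import pickle
s=get_state();p=shot("wrist");pickle.dump(p,open('w1.pkl','wb'));cv2.imwrite('pics/w1.png',p['pixels'])
print(s['tcp_pos'],s['eef_rot'],s['joints'],proj(p,[.4859,.1455,.075]))
```

```text
[0.46642622 0.19745874 0.22670799] [-1.79989347e+02 -1.32341939e-02 -4.63407777e-02] [ 4.51983254e+01  4.52888890e+00 -2.01787022e+01  2.08863858e-03
 -6.52755260e+01  4.47544617e+01] [334.97503091 172.96592975]
```

View pics/w1.png

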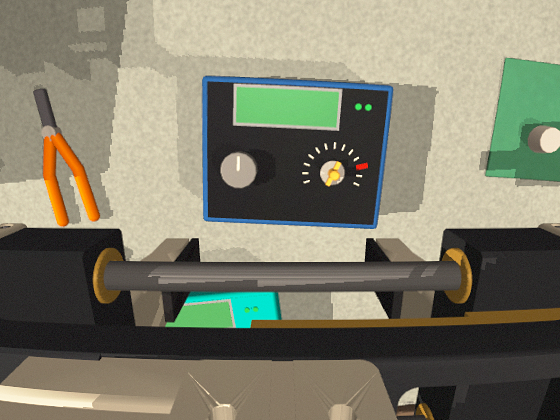

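Run:
```python
import cv2
a=cv2.imread('pics/w1.png')[125:225,280:400]
cv2.imwrite('pics/w1c.png',cv2.resize(a,None,fx=6,fy=6,interpolation=cv2.INTER_CUBIC))
```

```text
(no output)
```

View pics/w1c.png

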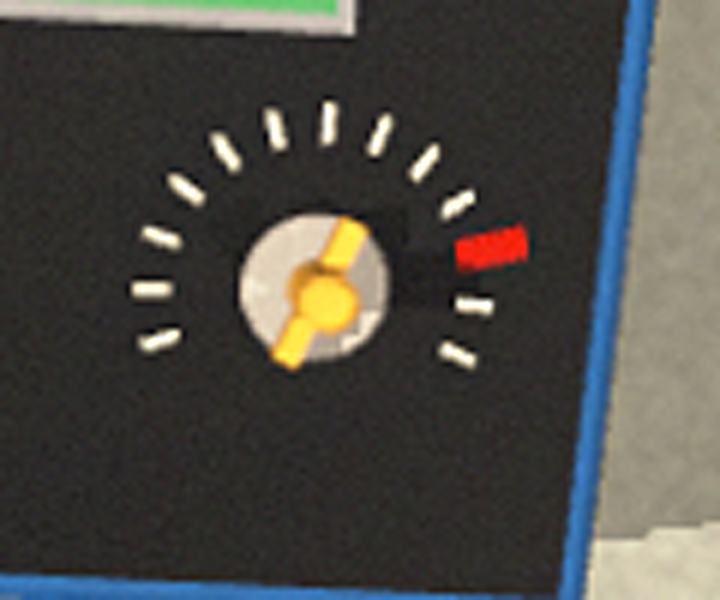

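Call:
jog_arm --moves '[[[1.5, 6, 0], 0, 8.76], [[1.5, 6, 0], 0, 8.76], [[0, 0, 0], 0, 8.76], [[0, 0, 0], 0, 8.76]]'

```text
time_s: 3.7
tcp_pos: [0.4965, 0.0774, 0.2266]
eef_rot: [-180.0, -0.0, -0.2]
contact_force: [0.3, 0.2, -0.4]
gripper_width: 0.0875
gripper_force: 0.0
```

Run:
```python
from h import *
import pickle
s=get_state();p=shot("wrist");pickle.dump(p,open('w2.pkl','wb'));
print(s['tcp_pos'],s['eef_rot']);c=proj(p,[.4859,.1455,.075]);print(c)
x,y=(c-[60,50]).astype(int);print(x,y);a=p['pixels'][max(y,0):y+100,x:x+120]
cv2.imwrite('pics/w2c.png',cv2.resize(a,None,fx=6,fy=6,interpolation=cv2.INTER_CUBIC))
```

```text
[0.49649902 0.07738724 0.22661185] [-1.79988631e+02 -9.62752926e-03 -1.70164064e-01]
[213.03116843 203.27201435]
153 153
```

View pics/w2c.png

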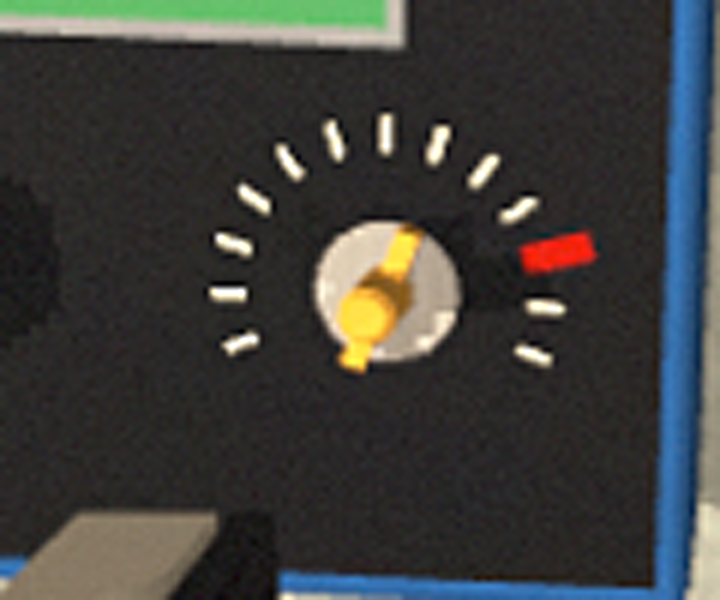

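Run:
```python
from h import *
import pickle
np.set_printoptions(precision=4,suppress=True)
P=[pickle.load(open(f,'rb')) for f in('w1.pkl','w2.pkl')];off=[(280,125),(153,153)]
f=lambda i,c:np.array(off[i])+(np.array(c)+.5)/6-.5
T=[(329,299),(365,311)];B=[(314,286),(388,290)];M=[(492,247),(558,252)]
k=[[(350,224),(288,366)],[(409,232),(352,363)]]
for n,z,Q in(('top',.075,T),('base',.055,B),('mark',.055,M)):
    print(n,tri([ray(P[i],f(i,Q[i])) for i in(0,1)]),[onz(P[i],f(i,Q[i]),z) for i in(0,1)])
def ang(d):return np.degrees(np.arctan2(d[1],d[0]))
for i in(0,1):
    e=[onz(P[i],f(i,c),.063) for c in k[i]];print('key',ang(e[0]-e[1]),np.mean(e,0),np.linalg.norm(e[0]-e[1]))
    print('mark ang',ang(onz(P[i],f(i,M[i]),.055)-onz(P[i],f(i,B[i]),.055)))
# box edges in w1: sides of top face
c=[onz(P[0],q,.055) for q in[(205,78),(392,88),(377,228),(206,220)]]
print(c);print('box yaw',ang(c[0]-c[3]),ang(c[1]-c[2]),ang(c[0]-c[1])-90)
s=get_state();print(100*(np.array([.5368,-.2067,.0263])-s['tcp_pos']))
```

```text
top [0.4842 0.1456 0.0729] [array([0.4845, 0.146 , 0.075 ]), array([0.4847, 0.1452, 0.075 ])]
base [0.4835 0.1453 0.0549] [array([0.4836, 0.1454, 0.055 ]), array([0.4834, 0.1453, 0.055 ])]
mark [0.4904 0.115  0.0556] [array([0.4904, 0.1149, 0.055 ]), array([0.4902, 0.1151, 0.055 ])]
key -21.66775607841931 [0.4832 0.1458 0.063 ] 0.025925923519166578
mark ang -77.37005903485678
key -25.66855288820846 [0.4839 0.1451 0.063 ] 0.025722789433039264
mark ang -77.43653745566046
[array([0.5764, 0.2718, 0.055 ]), array([0.5674, 0.0887, 0.055 ]), array([0.4229, 0.0939, 0.055 ]), array([0.4321, 0.2787, 0.055 ])]
box yaw -2.735718209671275 -2.040993324130311 -2.80735490645597
[  4.0376 -28.469  -20.0297]
```

Call:
jog_arm --moves '[[[0, 6, 0], 0, 8.76], [[0, 6, 0], 0, 8.76], [[0.5, 6, 0.8], 0, 8.76], [[0.5, 6, 1.5], 0, 8.76], [[0.5, 2, 1.5], 0, 8.76], [[0, 0, 0], 0, 8.76], [[0, 0, 0], 0, 8.76]]'

```text
time_s: 4.62
tcp_pos: [0.512, -0.1813, 0.1889]
eef_rot: [180.0, -0.0, 0.1]
contact_force: [-0.5, -0.1, 0.8]
gripper_width: 0.0874
gripper_force: 0.0
```

Run:
```python
from h import *
import pickle
s=get_state();p=shot("wrist");pickle.dump(p,open('w3.pkl','wb'));
print(s['tcp_pos'],s['eef_rot']);c=proj(p,[.5368,-.2067,.0263]);print(c)
x,y=(c-[60,50]).astype(int);print(x,y);a=p['pixels'][max(y,0):y+100,x:x+120]
cv2.imwrite('pics/w3c.png',cv2.resize(a,None,fx=6,fy=6,interpolation=cv2.INTER_CUBIC))
```

```text
[ 0.51196424 -0.18127776  0.18888188] [ 1.79997214e+02 -1.31807247e-02  7.16432061e-02]
[306.94150678 165.9895017 ]
246 115
```

View pics/w3c.png

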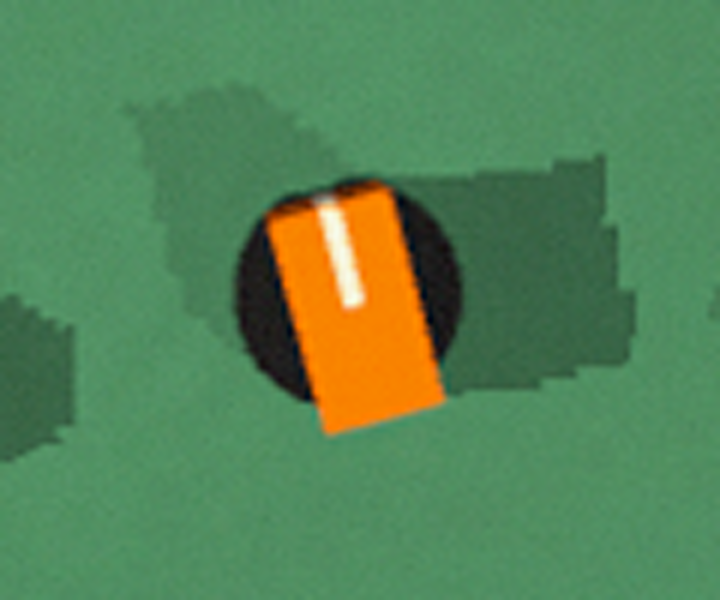

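Run:
```python
from h import *
import pickle
np.set_printoptions(precision=4,suppress=True)
p=pickle.load(open('w3.pkl','rb'))
f=lambda c:np.array([246,115])+(np.array(c)+.5)/6-.5
for z in(.030,.032):
    c=[onz(p,f(q),z) for q in[(268,213),(390,185),(445,402),(327,436)]]
    m=np.mean(c,0);d=(c[0]+c[1]-c[2]-c[3])/2;w=(c[0]+c[3]-c[1]-c[2])/2
    print(m,np.linalg.norm(d),np.linalg.norm(w),np.degrees(np.arctan2(d[1],d[0])),np.degrees(np.arctan2(w[1],w[0]))-90)
cc=onz(p,f((349,294)),.008);print('skirt',cc)
```

```text
[ 0.537  -0.2047  0.03  ] 0.03764115817121566 0.02032384457484099 15.470234016268016 14.771889413807983
[ 0.5372 -0.2046  0.032 ] 0.037403655364014916 0.020195608081221998 15.470234016268043 14.77188941380804
skirt [ 0.5369 -0.2047  0.008 ]
```

Call:
jog_arm --moves '[[[0, 0, 0], -7.6, 4], [[0, 0, 0], -7.5, 4], [[1.8, 2.9, 3], 0, 4], [[0, 0, 5], 0, 4], [[0, 0, 4], 0, 4], [[0, 0, 0], 0, 4], [[0, 0, 0], 0, 4], [[0, 0, 0], 0, 4]]'

```text
time_s: 5.68
tcp_pos: [0.538, -0.2055, 0.0709]
eef_rot: [179.9, -0.2, 15.2]
contact_force: [0.5, 0.1, 0.5]
gripper_width: 0.0401
gripper_force: 0.0
```

Run:
```python
from h import *
s=get_state();T=R.from_euler('xyz',s['eef_rot'],degrees=True).as_matrix()
print(s['eef_rot'],s['tcp_pos'],s['gripper_width'],100*T.T@(np.array([.537,-.2047,.014])-s['tcp_pos']))
```

```text
[179.91952358  -0.20577444  15.16737722] [ 0.53804567 -0.2055037   0.07090954] 0.040111281807565534 [-0.10033431 -0.1129216   5.69047761]
```

Call:
jog_arm --moves '[[[-0.1, -0.1, 3.0], 0, 4], [[0, 0, 2.0], 0, 4], [[0, 0, 0.6], 0, 4], [[0, 0, 0], 0, 4], [[0, 0, 0], 0, 4]]'

```text
time_s: 6.3
tcp_pos: [0.5361, -0.2052, 0.0138]
eef_rot: [180.0, -0.1, 15.1]
contact_force: [-0.9, -0.3, 0.4]
gripper_width: 0.04
gripper_force: 0.0
```

Run:
```python
from h import *
import pickle
s=get_state();p=shot("wrist");pickle.dump(p,open('w4.pkl','wb'));
print(s['eef_rot'],s['tcp_pos'],s['contact_force'])
cv2.imwrite('pics/w4.png',p['pixels'])
```

```text
[ 1.79958839e+02 -1.04534607e-01  1.51244031e+01] [ 0.53609811 -0.20516927  0.01377839] [-0.9039452  -0.27824941  0.44715446]
```

View pics/w4.png

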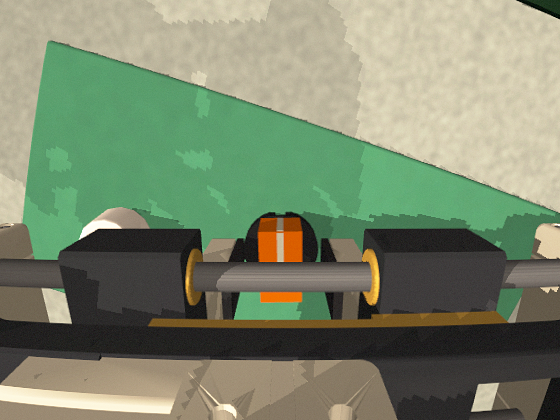

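The knob bar (280,260) is centred between the fingers and aligned with them, so I'm closing.

Call:
jog_arm --moves '[[[0, 0, 0], 0, 1.4], [[0, 0, 0], 0, 1.4], [[0, 0, 0], 0, 1.4], [[0, 0, 0], 0, 1.4], [[0, 0, -3], 0, 1.4], [[0, 0, -5], 0, 1.4], [[0, 0, -5], 0, 1.4], [[0, 0, 0], 0, 1.4], [[0, 0, 0], 0, 1.4]]' --newtons 25

```text
time_s: 7.48
tcp_pos: [0.5347, -0.2049, 0.1422]
eef_rot: [-180.0, 0.0, 15.1]
contact_force: [-0.7, -0.2, -1.4]
gripper_width: 0.0199
gripper_force: 25.0
```

Run:
```python
from h import *
import pickle
np.set_printoptions(precision=4,suppress=True)
s=get_state();p=shot("wrist")
T=np.eye(4);T[:3,:3]=R.from_euler('xyz',s['eef_rot'],degrees=True).as_matrix();T[:3,3]=s['tcp_pos']
print(s['eef_rot'],s['tcp_pos'],s['contact_force'],s['gripper_width'],s['gripper_force'])
a=p['pixels'][195:315,210:350]
cv2.imwrite('pics/w5c.png',cv2.resize(a,None,fx=5,fy=5,interpolation=cv2.INTER_CUBIC))
pickle.dump((p,T),open('w5.pkl','wb'))
t=np.array([.484,.1454,.12]);print(100*T[:3,:3].T@(t-s['tcp_pos']))
```

```text
[-179.9708    0.0029   15.0968] [ 0.5347 -0.2049  0.1422] [-0.7174 -0.2465 -1.3737] 0.019879436805442113 24.999903738498688
[  4.2248 -35.1397   2.2364]
```

View pics/w5c.png

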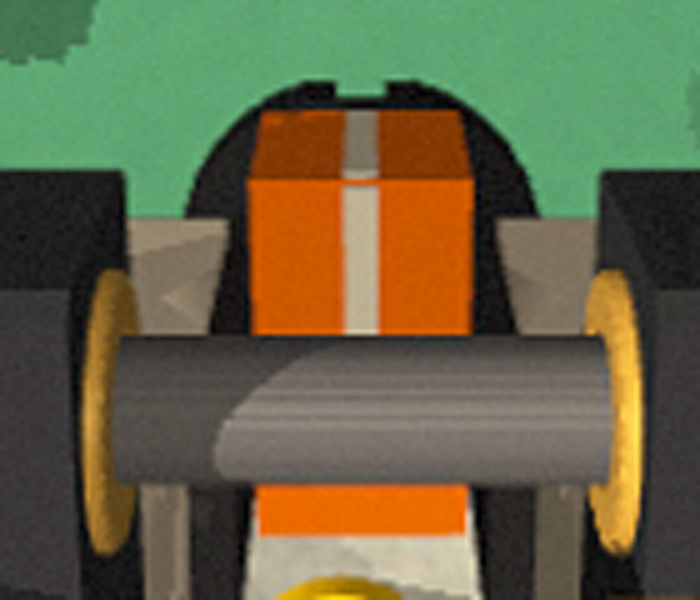

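Run:
```python
from h import *
import pickle
np.set_printoptions(precision=5,suppress=True)
p,T=pickle.load(open('w5.pkl','rb'))
p['W']=np.array(p['hand_eye'])
f=lambda c:np.array([210,195])+(np.array(c)+.5)/5-.5
for m in(0,.002):
    z=-(.0162+m)
    F=[onz(p,f(c),z) for c in[(248,180),(473,180)]];B=[onz(p,f(c),z) for c in[(261,536),(467,536)]]
    print(m,F,B,np.mean(F+B,0), 'bottom of bar', [onz(p,f(c),z+.022) for c in((259,110),(464,110))], 'skirt front',onz(p,f((360,80)),z+.022))
    print('slot edges',[onz(p,f(c),.0138-m) for c in((334,96),(387,96))])
```

```text
0 [array([ 0.01823, -0.01031, -0.0162 ]), array([ 0.01823,  0.0106 , -0.0162 ])] [array([-0.01921, -0.00976, -0.0162 ]), array([-0.01921,  0.01074, -0.0162 ])] [-0.00049  0.00032 -0.0162 ] bottom of bar [array([ 0.01849, -0.01065,  0.0058 ]), array([0.0185, 0.0111, 0.0058])] skirt front [0.0218  0.00007 0.0058 ]
slot edges [array([ 0.01775, -0.00283,  0.0138 ]), array([0.01775, 0.00305, 0.0138 ])]
0.002 [array([ 0.01892, -0.01016, -0.0182 ]), array([ 0.01892,  0.01046, -0.0182 ])] [array([-0.018  , -0.00962, -0.0182 ]), array([-0.018  ,  0.01059, -0.0182 ])] [ 0.00046  0.00032 -0.0182 ] bottom of bar [array([ 0.01909, -0.01051,  0.0038 ]), array([0.01909, 0.01097, 0.0038 ])] skirt front [0.02235 0.00007 0.0038 ]
slot edges [array([ 0.01832, -0.00279,  0.0118 ]), array([0.01832, 0.00302, 0.0118 ])]
```

Call:
jog_arm --moves '[[[0.6, -5, 0], 0, 1.4], [[0.6, -5, 0], 0, 1.4], [[0.6, -5, 0], 0, 1.4], [[0.6, -5, 0], 0, 1.4], [[0.6, -5, 0], 0, 1.4], [[0.6, -5, 0], 0, 1.4], [[0.6, -5, 0], 0, 1.4], [[0, 0, 0.9], 8.4, 1.4], [[0, 0, 1], 8.4, 1.4], [[0, 0, 1], 8.3, 1.4], [[0, 0, 0], 0, 1.4], [[0, 0, 0], 0, 1.4]]'

```text
time_s: 9.02
tcp_pos: [0.4844, 0.1436, 0.1131]
eef_rot: [179.9, 0.0, -9.8]
contact_force: [0.2, 0.2, 0.5]
gripper_width: 0.0196
gripper_force: 25.0
```

```bash
cat >> h.py <<'E'
def go(t=(.484,.1456),ox=.0008):
    np.set_printoptions(precision=4,suppress=True)
    s=get_state();T=R.from_euler('xyz',s['eef_rot'],degrees=True).as_matrix()
    k=s['tcp_pos']+T@[ox,0,0]
    print(s['time_s'],s['tcp_pos'],'yaw',s['eef_rot'],'F',s['contact_force'],'M',s['moment'],s['gripper_width'],'need cm',100*T.T@(np.r_[t,k[2]]-k))
E
python3 -c "from h import *;go()"
```

```text
9.025 [0.4844 0.1436 0.1131] yaw [179.943    0.041   -9.8079] F [0.2381 0.2288 0.5082] M [-0.0491 -0.0452 -0.0244] 0.01964913636494647 need cm [-0.1502 -0.1948 -0.0001]
```

Call:
jog_arm --moves '[[[-0.15, -0.2, 1.0], 0, 1.4], [[0, 0, 1.0], 0, 1.4], [[0, 0, 0], 0, 1.4], [[0, 0, 0], 0, 1.4], [[0, 0, 0], 0, 1.4]]'

```text
time_s: 9.65
tcp_pos: [0.4836, 0.1461, 0.0938]
eef_rot: [-180.0, -0.0, -10.0]
contact_force: [0.1, -0.6, 0.2]
gripper_width: 0.0198
gripper_force: 25.0
```

Run:
```python
from h import *
for n in range(4):
    go(); p=shot("scene" if n%2 else "side")
    cv2.imwrite(f'pics/f{n}.png',p['pixels'])
p=shot("side");a=p['pixels'][150:215,225:305];b=shot("scene")['pixels'][140:205,280:360]
cv2.imwrite('pics/f.png',cv2.resize(np.hstack([a,b]),None,fx=5,fy=5,interpolation=cv2.INTER_CUBIC))
```

```text
9.65 [0.4836 0.1461 0.0938] yaw [-179.9793   -0.0227   -9.9766] F [ 0.1367 -0.6033  0.2034] M [ 0.02   -0.0113 -0.0311] 0.019812148424601585 need cm [-0.0275  0.0445 -0.    ]
9.7 [0.4836 0.1461 0.0938] yaw [-179.9779   -0.024    -9.9821] F [-0.7246 -0.837  -1.355 ] M [ 0.0053 -0.0527  0.0324] 0.019921505467441092 need cm [-0.0275  0.0415 -0.    ]
9.75 [0.4835 0.1461 0.0938] yaw [-179.9774   -0.0205   -9.9821] F [-0.5708 -0.2511  0.4756] M [-0.0513  0.016   0.0233] 0.019826551739547484 need cm [-0.0225  0.0416 -0.    ]
9.8 [0.4835 0.1461 0.0938] yaw [-179.9791   -0.019    -9.98  ] F [ 0.8477  0.3102 -1.1781] M [0.0021 0.0197 0.0107] 0.019921206601148003 need cm [-0.0194  0.0401 -0.    ]
```

View pics/f.png

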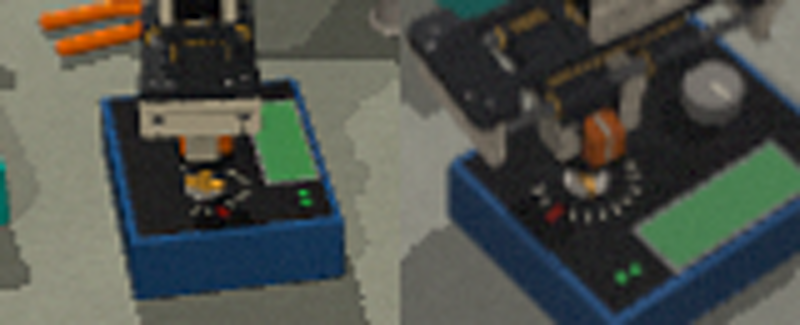

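Over the shaft with the force quiet; lowering in small steps.

Call:
jog_arm --moves '[[[-0.02, 0.04, 0.3], 0, 1.4], [[0, 0, 0.3], 0, 1.4], [[0, 0, 0.2], 0, 1.4], [[0, 0, 0], 0, 1.4], [[0, 0, 0], 0, 1.4]]'

```text
time_s: 10.58
tcp_pos: [0.4831, 0.1457, 0.0856]
eef_rot: [180.0, -0.0, -10.0]
contact_force: [0.3, 0.1, -1.1]
gripper_width: 0.0197
gripper_force: 25.0
```

```bash
cat >> h.py <<'E'
def feel(n=4):
    f=[];m=[]
    for _ in range(n):
        s=get_state();f.append(s['contact_force']);m.append(s['moment']);capture("side")
    go();print('meanF',np.mean(f,0),'meanM',np.mean(m,0))
E
python3 -c "from h import *;feel()"
```

```text
10.775 [0.4831 0.1457 0.0856] yaw [-179.9933   -0.0064   -9.9827] F [-0.1704 -0.0457 -1.3104] M [-0.0424  0.0061  0.0212] 0.020027127962667614 need cm [ 0.0072 -0.0058  0.    ]
meanF [ 0.3352 -0.1252 -0.8211] meanM [-0.0209  0.0151  0.0164]
```

Call:
jog_arm --moves '[[[0, 0, 0.15], 0, 1.4], [[0, 0, 0.15], 0, 1.4], [[0, 0, 0], 0, 1.4]]'

```text
time_s: 11.15
tcp_pos: [0.4829, 0.1456, 0.0824]
eef_rot: [180.0, 0.0, -10.0]
contact_force: [-0.8, 1.0, -0.5]
gripper_width: 0.0199
gripper_force: 25.0
```

```bash
python3 -c "from h import *;feel()"
```

```text
11.35 [0.4831 0.1457 0.0826] yaw [-179.9997   -0.0016   -9.9827] F [ 0.2342 -0.7147 -0.507 ] M [-0.0598  0.001   0.0067] 0.019921623614952574 need cm [ 0.0089 -0.0084  0.    ]
meanF [-0.4726  0.0567 -0.3703] meanM [-0.0172  0.005  -0.0213]
```

Call:
jog_arm --moves '[[[0, 0, 0.2], 0, 1.4], [[0, 0, 0.2], 0, 1.4], [[0, 0, 0.2], 0, 1.4], [[0, 0, 0], 0, 1.4]]'

```text
time_s: 11.85
tcp_pos: [0.4829, 0.1456, 0.0763]
eef_rot: [180.0, 0.0, -10.0]
contact_force: [-1.3, -0.2, -0.1]
gripper_width: 0.0199
gripper_force: 25.0
```

```bash
python3 -c "from h import *;feel()"
```

```text
12.05 [0.4829 0.1456 0.0765] yaw [179.9919   0.0147  -9.9907] F [-1.1673  0.1478  0.3373] M [ 0.1815  0.3494 -0.041 ] 0.01982109926698656 need cm [ 0.0246 -0.0189 -0.    ]
meanF [-0.8671  0.5936 -0.3949] meanM [ 0.2548  0.3686 -0.0302]
```

Call:
jog_arm --moves '[[[-0.03, -0.02, 0], 0, 1.4], [[0, 0, 0.1], 0, 1.4], [[0, 0, 0.05], 0, 1.4], [[0, 0, 0], 0, 1.4]]'

```text
time_s: 12.55
tcp_pos: [0.4829, 0.1459, 0.0752]
eef_rot: [-180.0, -0.0, -10.0]
contact_force: [-0.4, 0.5, 1.9]
gripper_width: 0.0199
gripper_force: 25.0
```

```bash
python3 -c "from h import *;feel(6)"
```

```text
12.85 [0.4829 0.146  0.0751] yaw [-179.9927   -0.0086   -9.9839] F [-0.308   1.1827  1.5754] M [0.0937 0.2435 0.0339] 0.019882448991443945 need cm [0.0329 0.0158 0.    ]
meanF [-0.8599  0.1888  1.7195] meanM [0.0562 0.2484 0.0134]
```

Call:
jog_arm --moves '[[[-0.02, 0, 0.05], 0, 1.4], [[0, 0, 0], 2, 1.4], [[0, 0, 0], 2, 1.4], [[0, 0, 0], 2, 1.4], [[0, 0, 0], 2, 1.4], [[0, 0, 0], 0, 1.4]]'

```text
time_s: 13.6
tcp_pos: [0.4825, 0.1459, 0.0745]
eef_rot: [180.0, 0.0, -18.0]
contact_force: [-2.5, 1.1, -1.0]
gripper_width: 0.0199
gripper_force: 25.0
```

```bash
python3 -c "from h import *;feel(5)"
```

```text
13.85 [0.4825 0.1459 0.0745] yaw [179.9904   0.0118 -17.9766] F [-2.0197  0.8231 -0.2785] M [0.3438 0.8622 0.0606] 0.019395802118042198 need cm [ 0.0733 -0.0217 -0.    ]
meanF [-2.15    0.918  -0.6516] meanM [0.2988 0.861  0.0238]
```

Call:
jog_arm --moves '[[[-0.04, -0.01, 0], 0, 1.4], [[0, 0, 0], 0, 1.4]]'

```text
time_s: 14.1
tcp_pos: [0.4824, 0.1461, 0.0746]
eef_rot: [-180.0, -0.0, -18.0]
contact_force: [-1.0, 0.2, -1.3]
gripper_width: 0.0201
gripper_force: 25.0
```

```bash
python3 -c "from h import *;feel(5)"
```

```text
14.35 [0.4824 0.1462 0.0746] yaw [-179.994    -0.0103  -17.98  ] F [-1.4517  0.352  -0.975 ] M [-0.1089  0.3653 -0.0316] 0.01977014866726215 need cm [0.0903 0.0042 0.    ]
meanF [-1.0444 -0.2317 -0.8163] meanM [-0.0787  0.4078  0.001 ]
```

Call:
jog_arm --moves '[[[-0.03, 0, 0.05], 0, 1.4], [[0, 0, 0.05], 0, 1.4], [[0, 0, 0], 0, 1.4]]'

```text
time_s: 14.72
tcp_pos: [0.4822, 0.1463, 0.0736]
eef_rot: [-180.0, -0.0, -18.0]
contact_force: [0.2, 0.4, -0.7]
gripper_width: 0.0198
gripper_force: 25.0
```

```bash
python3 -c "from h import *;feel(5)"
```

```text
14.975 [0.4821 0.1463 0.0736] yaw [-179.9938   -0.0076  -17.982 ] F [-0.499  -0.2989  0.7288] M [-0.048   0.0543 -0.0123] 0.01998375197369125 need cm [0.1233 0.0057 0.    ]
meanF [-0.0715 -0.0411 -0.3167] meanM [-0.0296 -0.0033 -0.0154]
```

Call:
jog_arm --moves '[[[0, 0, 0.05], 0, 1.4], [[0, 0, 0.05], 0, 1.4], [[0, 0, 0], 0, 1.4]]'

```text
time_s: 15.35
tcp_pos: [0.4819, 0.1462, 0.0725]
eef_rot: [180.0, 0.0, -18.0]
contact_force: [1.0, 0.1, 0.2]
gripper_width: 0.0198
gripper_force: 25.0
```

```bash
python3 -c "from h import *;feel(5)"
```

```text
15.6 [0.482  0.1462 0.0726] yaw [179.9994   0.     -17.9834] F [-0.5729  0.1454 -0.6099] M [-0.0687  0.0143  0.0201] 0.02007337698370366 need cm [ 0.131  -0.0011 -0.    ]
meanF [-0.1129 -0.2011 -0.4695] meanM [-0.0127  0.0027 -0.014 ]
```

Call:
jog_arm --moves '[[[0, 0, 0.05], 0, 1.4], [[0, 0, 0.05], 0, 1.4], [[0, 0, 0], 0, 1.4]]'

```text
time_s: 15.98
tcp_pos: [0.4819, 0.1462, 0.0715]
eef_rot: [180.0, 0.0, -18.0]
contact_force: [0.3, 0.1, -0.8]
gripper_width: 0.0198
gripper_force: 25.0
```

Run:
```python
from h import *
import pickle
feel(4)
p=shot("wrist");pickle.dump(p,open('w6.pkl','wb'))
a=p['pixels'][195:315,210:350]
cv2.imwrite('pics/w6c.png',cv2.resize(a,None,fx=5,fy=5,interpolation=cv2.INTER_CUBIC))
```

```text
16.175 [0.482  0.1463 0.0716] yaw [-179.9987   -0.001   -17.9867] F [ 0.2537 -0.612  -0.4684] M [-0.0133 -0.0089 -0.0064] 0.019787676570410466 need cm [0.1292 0.001  0.    ]
meanF [ 0.1634  0.001  -0.6045] meanM [-0.0483 -0.004   0.0216]
```

View pics/w6c.png

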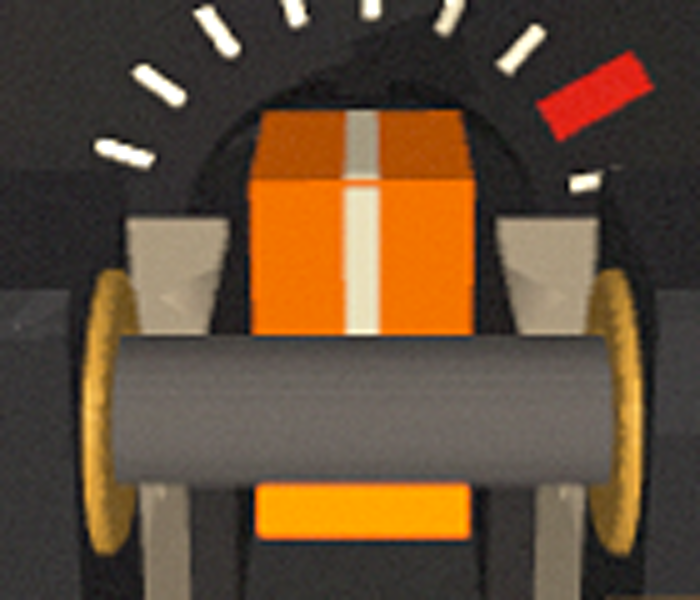

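No slip in the grip: the knob sits at the same pixels as before, and the force is quiet below key height, so the slot is on the key. Continuing to home.

Call:
jog_arm --moves '[[[0, 0, 0.05], 0, 1.4], [[0, 0, 0.05], 0, 1.4], [[0, 0, 0.05], 0, 1.4], [[0, 0, 0], 0, 1.4]]'

```text
time_s: 16.73
tcp_pos: [0.4821, 0.1463, 0.0702]
eef_rot: [-180.0, -0.0, -18.0]
contact_force: [-0.7, 0.8, 1.5]
gripper_width: 0.0196
gripper_force: 25.0
```

```bash
python3 -c "from h import *;feel(5)"
```

```text
16.975 [0.4821 0.1463 0.0701] yaw [-179.9953   -0.0067  -17.9801] F [-0.8773  0.0332  1.449 ] M [-0.0657  0.1636  0.0182] 0.01986600424683436 need cm [0.1259 0.0049 0.    ]
meanF [-0.3482  0.0977  2.1859] meanM [-0.0749  0.2099 -0.0073]
```

Call:
jog_arm --moves '[[[0, 0, 0], 2, 1.4], [[0, 0, 0], 2, 1.4], [[0, 0, 0], 0, 1.4]]'

```text
time_s: 17.35
tcp_pos: [0.482, 0.1463, 0.0701]
eef_rot: [-180.0, -0.0, -22.0]
contact_force: [-0.9, -0.5, 2.1]
gripper_width: 0.02
gripper_force: 25.0
```

```bash
python3 -c "from h import *;feel(5)"
```

```text
17.6 [0.482  0.1463 0.0701] yaw [-179.9991   -0.0008  -21.9784] F [-0.8033  0.5185  1.5298] M [-0.038   0.2657  0.0062] 0.019778478594465538 need cm [ 0.1288 -0.0136  0.    ]
meanF [-0.6316 -0.0034  2.259 ] meanM [ 0.0109  0.2409 -0.0063]
```

Call:
jog_arm --moves '[[[0, 0, 0], 2, 1.4], [[0, 0, 0], 1, 1.4], [[0, 0, 0], 0, 1.4]]'

```text
time_s: 17.98
tcp_pos: [0.4821, 0.1464, 0.07]
eef_rot: [-180.0, -0.0, -25.0]
contact_force: [0.6, 1.6, 0.1]
gripper_width: 0.0198
gripper_force: 25.0
```

```bash
python3 -c "from h import *;feel(5)"
```

```text
18.225 [0.4821 0.1464 0.0701] yaw [-179.9834   -0.0051  -24.9757] F [ 1.1926  2.2726 -0.2724] M [ 0.7558 -0.1229  0.0425] 0.019467378168961744 need cm [ 0.1268 -0.0082  0.    ]
meanF [-0.0135  1.7427  0.01  ] meanM [ 0.672  -0.0643 -0.0275]
```

The force dropped at yaw −25°, so it had been riding on the key and the slot has only now met it. The mat is therefore about 5.6 mm thick. Pressing down.

Call:
jog_arm --moves '[[[0, -0.02, 0.05], 0, 1.4], [[0, 0, 0.1], 0, 1.4], [[0, 0, 0], 0, 1.4]]'

```text
time_s: 18.6
tcp_pos: [0.4822, 0.1464, 0.0685]
eef_rot: [-180.0, -0.0, -25.0]
contact_force: [0.8, 1.4, -0.6]
gripper_width: 0.0202
gripper_force: 25.0
```

```bash
python3 -c "from h import *;feel(5)"
```

```text
18.85 [0.4822 0.1464 0.0686] yaw [-179.9901   -0.0074  -24.9881] F [ 1.6399  1.2991 -0.3079] M [ 0.5412 -0.3385 -0.0566] 0.019688629348457717 need cm [0.1201 0.0004 0.    ]
meanF [ 0.7641  1.1057 -0.3698] meanM [ 0.5063 -0.333  -0.0386]
```

Call:
jog_arm --moves '[[[0.01, -0.03, 0.1], 0, 1.4], [[0, 0, 0.1], 0, 1.4], [[0, 0, 0.05], 0, 1.4], [[0, 0, 0], 0, 1.4]]'

```text
time_s: 19.35
tcp_pos: [0.4822, 0.1465, 0.0659]
eef_rot: [180.0, 0.0, -25.0]
contact_force: [0.2, 0.4, 0.8]
gripper_width: 0.0197
gripper_force: 25.0
```

```bash
python3 -c "from h import *;feel(5)"
```

```text
19.6 [0.4822 0.1466 0.066 ] yaw [179.9873   0.0087 -24.9853] F [ 0.4956  0.9944 -0.9031] M [ 0.1389 -0.0971 -0.0297] 0.019759626644360605 need cm [ 0.1273  0.0097 -0.    ]
meanF [ 0.1209  0.4545 -0.0322] meanM [ 0.2039 -0.1251 -0.0107]
```

Now to home with a light press (expect about 3 N near TCP z ≈ 0.064).

Call:
jog_arm --moves '[[[0, -0.01, 0.05], 0, 1.4], [[0, 0, 0.05], 0, 1.4], [[0, 0, 0.05], 0, 1.4], [[0, 0, 0], 0, 1.4]]'

```text
time_s: 20.1
tcp_pos: [0.4822, 0.1466, 0.0646]
eef_rot: [180.0, 0.0, -25.0]
contact_force: [-1.4, 0.1, 1.5]
gripper_width: 0.0196
gripper_force: 25.0
```

```bash
python3 -c "from h import *;feel(5)"
```

```text
20.35 [0.4822 0.1466 0.0646] yaw [179.9889   0.0061 -24.9868] F [-1.5437 -0.5852  1.9396] M [-0.2639  0.4321  0.0322] 0.019805219842444342 need cm [ 0.1255  0.0183 -0.    ]
meanF [-0.981  -0.6306  1.5181] meanM [-0.2022  0.366   0.0058]
```

Seated as predicted: 2 N at z 0.0646, a 6 mm drop. Now turning about the knob axis, which is 2.1 mm along tool +x.

Call:
jog_arm --moves '[[[0, 0, 0.03], 0, 1.4], [[0, -0.015, 0], 4, 1.4], [[0, -0.015, 0], 4, 1.4], [[0, -0.015, 0], 4, 1.4], [[0, -0.015, 0], 4, 1.4], [[0, -0.015, 0], 4, 1.4], [[0, -0.015, 0], 4, 1.4], [[0, 0, 0], 0, 1.4]]' --newtons 40

```text
time_s: 21.35
tcp_pos: [0.483, 0.1477, 0.0644]
eef_rot: [-180.0, -0.0, -48.9]
contact_force: [-1.0, -0.1, 2.6]
gripper_width: 0.0195
gripper_force: 40.0
```

```bash
python3 -c "from h import *;feel(5)"
```

```text
21.6 [0.483  0.1477 0.0644] yaw [-179.969    -0.0007  -48.9311] F [-0.4732  0.5984  2.1835] M [0.3627 0.2836 0.0138] 0.019452711878727574 need cm [ 0.1398  0.0654 -0.    ]
meanF [-1.1593  0.712   2.6098] meanM [0.231  0.3353 0.0371]
```

Call:
jog_arm --moves '[[[0, -0.015, 0], 4, 1.4], [[0, -0.015, 0], 4, 1.4], [[0, -0.01, 0], 4, 1.4], [[0, -0.01, 0], 4, 1.4], [[0, -0.01, 0], 4, 1.4], [[0, -0.01, 0], 4, 1.4], [[0, -0.01, 0], 4, 1.4], [[0, 0, 0], 0.5, 1.4], [[0, 0, 0], 0, 1.4]]'

```text
time_s: 22.72
tcp_pos: [0.484, 0.1482, 0.0645]
eef_rot: [-179.9, 0.0, -77.4]
contact_force: [1.0, 0.6, 1.9]
gripper_width: 0.0202
gripper_force: 40.0
```

Run:
```python
from h import *
import pickle
feel(5)
p=shot("wrist");pickle.dump(p,open('w7.pkl','wb'))
# red mark direction from shaft in world, against tool yaw
m=cv2.inRange(cv2.cvtColor(p['pixels'],cv2.COLOR_BGR2HSV),(0,180,90),(4,255,255))|cv2.inRange(cv2.cvtColor(p['pixels'],cv2.COLOR_BGR2HSV),(176,180,90),(180,255,255))
n,l,st,c=cv2.connectedComponentsWithStats(m)
e=proj(p,[.4904,.115,.055]);print('exp',e)
for i in range(1,n):
    if st[i,4]>8 and np.hypot(*(c[i]-e))<40:
        w=onz(p,c[i],.055);d=w-[.4841,.1457,.055];print(c[i],st[i],w,np.hypot(*d[:2]),np.degrees(np.arctan2(d[1],d[0])))
```

```text
22.975 [0.484  0.1482 0.0645] yaw [-179.9468    0.0184  -77.4453] F [1.4386 2.2405 3.19  ] M [ 0.6559 -0.6633  0.0976] 0.019643009387288836 need cm [ 0.172   0.0536 -0.0001]
meanF [1.3273 1.1146 1.909 ] meanM [ 0.5929 -0.5366  0.0991]
exp [281.8658 189.4588]
[281.5197 189.952 ] [277 179  10  23 229] [0.4905 0.1153 0.055 ] 0.031070370306447204 -78.07284828367109
```

Call:
jog_arm --moves '[[[0, 0, -0.06], 0, 1.4], [[0, 0, 0], 0, 1.4], [[0, 0, 0], 0, 3.5], [[0, 0, 0], 0, 3.5], [[0, 0, 0], 0, 3.5], [[0, 0, -2], 0, 3.5], [[0, 0, -4], 0, 3.5], [[0, 0, -4], 0, 3.5], [[0, 0, 0], 0, 3.5], [[0, 0, 0], 0, 3.5]]'

```text
time_s: 24.28
tcp_pos: [0.4829, 0.1476, 0.1643]
eef_rot: [179.9, 0.0, -77.5]
contact_force: [0.6, 0.1, -1.4]
gripper_width: 0.035
gripper_force: 0.0
```

Run:
```python
from h import *
import pickle
np.set_printoptions(precision=4,suppress=True)
go();p=shot("wrist");pickle.dump(p,open('w8.pkl','wb'))
c=proj(p,[.4841,.1457,.07]);x,y=(c-[70,65]).astype(int);x=max(x,0);y=max(y,0);print(c,x,y)
cv2.imwrite('pics/w8c.png',cv2.resize(p['pixels'][y:y+110,x:x+140],None,fx=5,fy=5,interpolation=cv2.INTER_CUBIC))
```

```text
24.275 [0.4829 0.1476 0.1643] yaw [179.9477   0.0072 -77.5082] F [ 0.5954  0.1468 -1.3983] M [ 0.078  -0.0371 -0.0255] 0.035024269507000994 need cm [ 0.1368 -0.0655 -0.0001]
[279.5534 206.6811] 209 141
```

View pics/w8c.png

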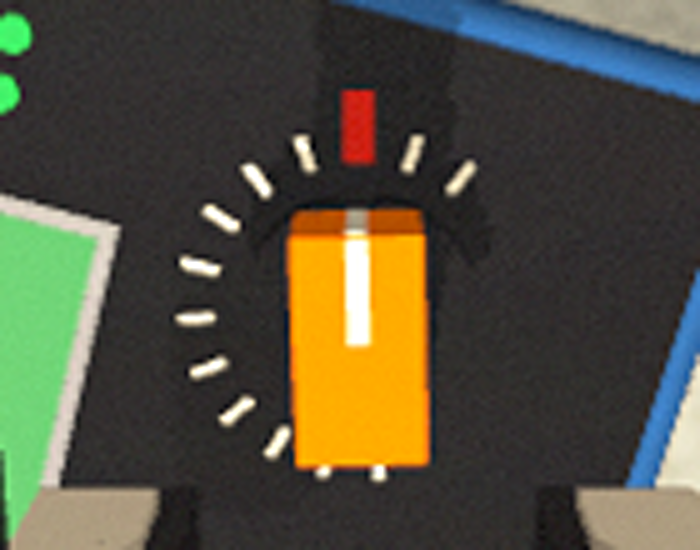

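Run:
```python
from h import *
import pickle
np.set_printoptions(precision=4,suppress=True)
p=pickle.load(open('w8.pkl','rb'));f=lambda c:np.array([209,141])+(np.array(c)+.5)/5-.5
for z in(.087,.093):
    c=[onz(p,f(q),z) for q in[(288,236),(426,236),(431,467),(296,467)]];d=(c[0]+c[1]-c[2]-c[3])/2
    print(z,np.mean(c,0),np.linalg.norm(d),np.linalg.norm((c[0]+c[3]-c[1]-c[2])/2),np.degrees(np.arctan2(d[1],d[0])))
```

```text
0.087 [0.4834 0.1447 0.087 ] 0.036372540988019585 0.02070629255674949 -76.01275045392818
0.093 [0.4837 0.1431 0.093 ] 0.035445314463161716 0.020178437664884537 -76.01275045392819
```

```bash
python3 -c "from plant import close_job;print(close_job())"
```

```text
the job is handed in; nothing more can be done
None
```

The orange knob is fully home on the blue box's shaft and its pointer is about 1–2° from the red mark. The gripper is clear, and the job was handed in after about 24 s; measured forces on the box stayed at about 3 N.

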